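# Lay the tall canister down on the drying rack

## Task

The washed tall square steel canister stands upright on the table just behind the low drying rack. Using only light pushes of the fingers, for instance a fingertip in its open mouth, and never gripping it, tip it over towards the robot with its foot braced against the rack's back edge, and ease it down gently, without letting it fall, until it lies flat on its side on the rack, mouth pointing to the robot's side of the rack and foot end just overhanging the back edge. Do not lift or carry it, and leave the shorter canister, the cakes and the other things where they are.

Things in the scene. Friction and masses are not known exactly. Their poses are not given: they have to be found in the camera images.
- tall_canister: open-topped square canister of bare steel, 80 x 80 mm, 170 mm high, walls and floor 4 mm (mouth 72 x 72 mm), 0.3 to 0.6 kg, loose. It stands in one of two places behind the rack, the shorter canister in the other; its near face is parallel to the rack's back edge within 4 degrees, 4 to 16 mm from it. Origin: centre of the underside; z up the axis to the mouth; x away from the robot
- tall_canister_rim (a point): centre of the tall canister's mouth, level with the rim, 170 mm above its underside
- tall_canister_toe (a point): middle of the tall canister's lower near edge (the edge beside the rack): 40 mm from the origin towards the rack
- rack: low steel wire drying rack, fixed, 270 mm deep (x), 560 mm wide (y), flat top 20 mm above the table; its upright back edge is the stop. Origin: on the table under the middle of the back edge; x points away from the robot, square to that edge (rack covers x -270 to 0 mm), y left along it. A canister tipped over it ends with its foot about 20 mm beyond the edge. The lane before each canister is free
- short_canister: the shorter open square steel canister, 80 x 80 x 95 mm, same make as the tall one; it stands in the other place behind the rack. Bystander. Origin: centre of its underside
- cake_mid: yellow square cake, 68 x 68 x 22 mm, lying on the rack near its middle. Bystander. Origin: centre of its underside
- cake_left: yellow square cake, 68 x 68 x 22 mm, lying on the rack near its +y end. Bystander. Origin: centre of its underside
- cake_right: yellow square cake, 68 x 68 x 22 mm, lying on the rack near its -y end. Bystander. Origin: centre of its underside
- jar: glass jar with steel cap, 60 mm across, 85 mm high, standing left of the canisters. Bystander. Origin: centre of its underside
- bowl: steel bowl, 120 mm across, 55 mm high, right of the canisters. Bystander. Origin: centre of its underside
- brush: hand brush lying on the table right of the rack. Bystander. Origin: underside, near its middle

How it is judged:
At the end, for the whole second after the job is handed in: the tall canister lies at rest on its near face, flat on the rack (axis level within 4 degrees), mouth towards the robot's side, axis square to the back edge within 12 degrees, its foot between 5 mm inside and 55 mm beyond the back edge (angle between tall_canister's own z axis and vertical between 1.5 and 1.64 rad and angle between the z axis of tall_canister and the x axis of rack, either way round below 0.21 rad and x of tall_canister_rim in the frame of rack between -0.2 and -0.1 m and x of tall_canister in the frame of rack between -0.005 and 0.055 m and z of tall_canister in the frame of rack between 0.05 and 0.07 m and height (world z) of tall_canister_toe below 0.03 m and linear speed of tall_canister below 0.02 m/s and angular speed of tall_canister below 0.1 rad/s); the robot touches nothing.
It fails at once if the tall canister is let fall or knocked over: it turns faster than 3 rad/s (rim about 0.55 m/s) (angular speed of tall_canister above 3 rad/s).
It fails at once if the tall canister is lifted or carried, or tipped the wrong way: its lower near edge rises more than 50 mm above the table (height (world z) of tall_canister_toe above 0.05 m).
It fails at once if the tall canister is gripped or pressed hard: the fingers bear on it with more than 25 N (contact force between the fingers and tall_canister above 25 N).
It fails at once if a bystander is displaced by more than 25 mm (distance of any of short_canister, cake_mid, cake_left, cake_right, jar, bowl, brush from where it was at the start of the episode above 0.025 m).
It also fails if it takes over 43 s, if anything falls off the work surface, if the arm or the gripper's body presses on something with over 40 N, if the wrist force passes 120 N, or if a joint passes its speed limit or range.

## Robot

A 6-joint arm with a two-finger parallel gripper is mounted at the origin on the work surface. World frame = base frame: x ahead of the robot, y to its left, z up, the work surface at z = 0. Lengths are in m, angles in rad, forces in N, time in s.
With the tool pointing down it reaches from about 0.25 to 0.775 m from the base axis. Payload 4 kg.
Tool frame: the origin (TCP) lies midway between the tips of the shut fingers; the grasp point (between the pads) lies 19 mm behind it (robot.tcp_to_grasp is the distance from the TCP to the grasp point, in m); z points along the fingers, y is the direction in which the jaws open and shut (so a half turn about z gives the same grasp; the last joint's range is limited). The gripper opens to 94 mm and grips with 3 to 60 N. Pads are 16 mm wide; open, the fingers measure 119 mm over their backs; the gripper's body (75 mm by 177 mm) begins 78 mm behind the grasp point.
Start: joints at [1.244, 0.087, 1.371, -0, 1.684, -0.103], TCP at [0.122, 0.536, 0.206] pointing down, gripper open.
Joint ranges: [-3.1, 3.1], [-0.76, 2.03], [0.27, 2.55], [-1.08, 4.22], [0.17, 2.65], [-2.57, 2.57]. Speed limits (rad/s): [2.79, 2.79, 3.14, 3.14, 3.14, 3.14].

## Interface

Orientations are given as a rotation vector (axis times angle).
In Python, from station import robot gives the robot as it stands.
- The arm moves only by the tool move_arm, never from a script. Its argument "motion" is one flat list of numbers, 7 for each row, row after row: the shift along the tool's x, y, z in m, then the turn, a rotation vector about the tool's x, y, z in rad, then the finger opening in m, from 0 to 0.094. A call has 1 to 8 rows; each row shifts and turns the commanded pose from where the row before left it, along the tool's axes as they then stand; what a row does not reach is not made up. A row lasts 1/8 s, in which the tool goes at most 62.5 mm and 10.7 degrees, less where a joint would pass 70% of its speed; a pose out of reach is approached as far as the arm can. A call is refused whole if a number of a shift passes 0.0625 or a number of a turn 0.188, either way. A call with a gripper value outside its range is refused whole. The fingers move at their own pace and stop on an object; "newtons" is the grip in N (left out, the last holds). Time passes only in rows, so rows that do not move let the fingers close. It gives the time, the measured TCP pose, the force and the opening at its end, in the units of the state.
- robot.sense(): the state, without advancing time (a new reading comes with each control period).
- robot.snapshot(name): name is "scene" or "top"; returns the picture (400x640x3 uint8, blue, green, red); there is no depth.
- robot.get_calibration(name): a dict with "fx", "fy", "cx", "cy" (pixels), "world_from_camera" (4x4, takes a point from camera to world coordinates). Camera axes: x right, y down, z forward; pixel columns grow to the right and rows downward; lengths in m; the calibration is good to about 2 mm. A picture is of the moment at which its call begins. get_calibration takes no time and is no camera call.
- robot.close_job(): hands the job in, once; it reports no verdict.
The state is a dict: "time_s": time; "qpos": joint angles; "joint_vel": joint speeds; "effort": joint torques, N m; "tool_pos": TCP position; "tool_rot": TCP orientation; "contact_force": force on the tool from outside, world axes, zero at the start; "torque": the same for the moment, N m; "gripper_width": opening from 0.0 (shut) to 1.0 (fully open).
Only numpy, scipy, OpenCV 4.12 (cv2) and the standard library are available. Lean on these libraries where they do the work, as an engineer would, in place of code of your own. Each camera call takes 0.05 s, during which the arm holds its last target. There are 200 camera calls.

## Working session

There is one attempt and no reset: what is moved stays moved. The work goes in short steps, Python scripts to look and compute and a tool call to move; the robot and the scene stay as the last step left them, time stands still between calls to the robot, and variables do not carry over. Pictures are saved under pics/ and viewed, about 8 in all and at most 12, crops included, and the job is handed in when it is done.

Besides the shell and the picture viewer there is one more tool, called after "Emit:" by a JSON object that holds its "name" and its "arguments". move_arm: Moves the arm, as the interface text tells. Its arguments: {"type":"object","properties":{"motion":{"type":"array","items":{"type":"number"}},"newtons":{"type":"number"}},"required":["motion"]}

```bash
mkdir -p pics; ls
python3 - <<'E'
from station import robot
import cv2,numpy as np
for n in("scene","top"):
    cv2.imwrite(f"pics/{n}0.png",robot.snapshot(n)); c=robot.get_calibration(n); print(n,c["fx"],c["fy"],c["cx"],c["cy"]);print(np.round(c["world_from_camera"],4).tolist())
s=robot.sense(); print(s)
E
```

```text
pics
scene 424.3659181780998 424.3659181780998 319.5523073904072 199.81146625221888
[[0.3277, 0.5497, -0.7684, 1.6278], [0.9447, -0.1815, 0.2731, -0.4053], [0.0106, -0.8154, -0.5788, 0.9309], [0.0, 0.0, 0.0, 1.0]]
top 370.0844360416048 370.0844360416048 322.25755907059545 199.76441974379952
[[0.0817, -0.9702, 0.2282, 0.3106], [-0.9967, -0.0803, 0.015, -0.0571], [0.0038, -0.2287, -0.9735, 1.1838], [0.0, 0.0, 0.0, 1.0]]
{'time_s': 0.1, 'qpos': array([ 1.24387874e+00,  8.79125920e-02,  1.37206563e+00, -2.12294979e-05,
        1.68356037e+00, -1.03098110e-01]), 'joint_vel': array([ 0.00079174, -0.00097341, -0.00454645,  0.00032532,  0.00150189,
        0.00091423]), 'effort': array([ 1.93870954e-03, -3.41253483e+01, -3.03299975e+01,  7.19950092e-02,
        3.04352771e-02, -1.08402871e-04]), 'tool_pos': array([0.1219352, 0.5358334, 0.204423 ]), 'tool_rot': array([-3.50800899e-01, -3.12154692e+00,  2.99299196e-03]), 'contact_force': array([-0.42602831, -0.39130257, -0.35683229]), 'torque': array([-0.02407004, -0.00890344,  0.02778131]), 'gripper_width': 0.9996639054867755}
```

View pics/scene0.png

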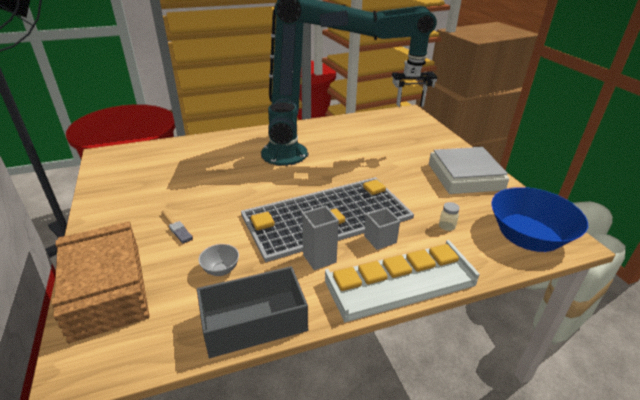

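View pics/top0.png

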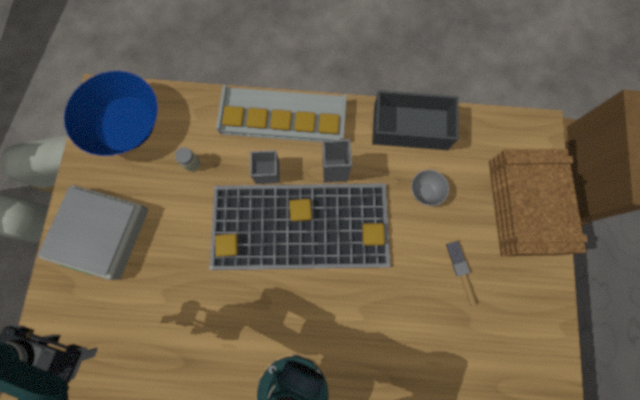

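The tall canister is the right-hand one in the top view (mouth near (337,150), foot near (337,178)). The short one is at (264,165). The rack spans about (212,185) to (388,268) and the cakes are at (301,210), (226,245) and (373,234). I'll zoom in on both views to pick corners.

Run:
```python
import cv2,numpy as np
t=cv2.imread("pics/top0.png")[130:200,205:395]; s=cv2.imread("pics/scene0.png")[175:275,235:415]
a=cv2.resize(t,None,fx=4,fy=4,interpolation=cv2.INTER_CUBIC); b=cv2.resize(s,None,fx=3,fy=3,interpolation=cv2.INTER_CUBIC)
for im,f,x0,y0 in((a,4,205,130),(b,3,235,175)):
    for u in range(0,im.shape[1],10*f):
        cv2.line(im,(u,0),(u,6),(0,0,255),1); 
        if (u//f)%20==0: cv2.putText(im,str(x0+u//f),(u,16),0,.35,(0,0,255),1)
    for v in range(0,im.shape[0],10*f):
        cv2.line(im,(0,v),(6,v),(0,0,255),1); cv2.putText(im,str(y0+v//f),(8,v+4),0,.35,(0,0,255),1)
b=np.pad(b,((0,0),(0,a.shape[1]-b.shape[1]),(0,0)))
cv2.imwrite("pics/crop1.png",np.vstack([a,b]))
```

```text
(no output)
```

View pics/crop1.png

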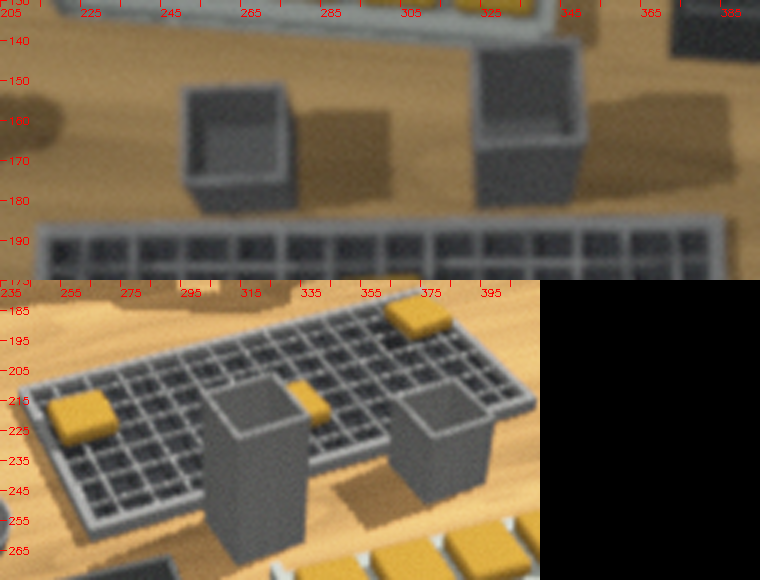

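```bash
cat > h.py <<'E'
import numpy as np
from station import robot
def ray(n,p,z):
    c=robot.get_calibration(n);T=np.array(c["world_from_camera"])
    d=T[:3,:3]@[(p[0]-c["cx"])/c["fx"],(p[1]-c["cy"])/c["fy"],1]; o=T[:3,3]
    return (o+d*(z-o[2])/d[2])
def proj(n,X):
    c=robot.get_calibration(n);T=np.array(c["world_from_camera"]); q=T[:3,:3].T@(np.array(X)-T[:3,3])
    return np.array([c["fx"]*q[0]/q[2]+c["cx"],c["fy"]*q[1]/q[2]+c["cy"]])
E
python3 - <<'E'
from h import *
np.set_printoptions(precision=4,suppress=True)
r=lambda n,ps,z:np.array([ray(n,p,z)[:2] for p in ps])
a=r("top",[(323.75,140.7),(349.5,140.2),(351.25,164.5),(323.75,166.7)],.17);print("rim top",a,a.mean(0))
b=r("scene",[(302.7,211.7),(315,227.7),(337.7,219.7),(324.3,206)],.17);print("rim scene",b,b.mean(0))
print("foot near top",r("top",[(324.5,182),(348.5,181.5)],0)); print("foot far scene",r("scene",[(315,270.7),(336,262.3)],0))
e=r("top",[(214.25,187),(385.75,184)],.02);print("rack back",e,np.arctan2(*(e[0]-e[1])))
e=r("top",[(214,268),(388,266)],.02);print("rack front",e)
e=r("scene",[(265.5,350/3-93.33+175+58),(413.5,215)],.02);print("rack back scene",e)
print("cake mid",r("top",[(301,210)],.042), "short",r("top",[(264,162)],.095))
E
```

```text
rim top [[ 0.7255 -0.0313]
 [ 0.7333 -0.1062]
 [ 0.6592 -0.1161]
 [ 0.646  -0.0377]] [ 0.691  -0.0729]
rim scene [[ 0.6597 -0.114 ]
 [ 0.7426 -0.1033]
 [ 0.7286 -0.0289]
 [ 0.6528 -0.0432]] [ 0.6959 -0.0724]
foot near top [[ 0.6492 -0.0413]
 [ 0.6576 -0.1207]]
foot far scene [[ 0.7425 -0.1025]
 [ 0.7285 -0.0281]]
rack back [[ 0.597   0.3145]
 [ 0.6533 -0.2414]] -0.10092353656000116
rack front [[ 0.3398  0.2769]
 [ 0.39   -0.2596]]
rack back scene [[ 0.6532 -0.2352]
 [ 0.6108  0.3103]]
cake mid [[0.5398 0.0245]] short [[0.6707 0.1492]]
```

```bash
cat >> h.py <<'E'
from scipy.spatial.transform import Rotation as Ro, Slerp
np.set_printoptions(precision=4,suppress=True)
PSI=0.11                                   # heading of the tipping plane
def Rtool(al,psi=PSI):                     # y along heading (away from robot), z down, tilted forward by al
    h=np.array([np.cos(psi),np.sin(psi),0]);z=np.sin(al)*h+np.array([0,0,-np.cos(al)])
    x=np.array([-h[1],h[0],0]); return Ro.from_matrix(np.c_[x,np.cross(z,x),z])
def rows(p0,R0,p1,R1,n,w):                 # n equal rows from pose 0 to pose 1
    dv=(R0.inv()*R1).as_rotvec()/n; R=R0; out=[]
    for i in range(n):
        d=R.inv().apply((np.array(p1)-p0)/n); out.append(np.r_[d,dv,w]); R=R*Ro.from_rotvec(dv)
    for o in out: print(", ".join(f"{v:.4f}" for v in o)+",")
def now():
    s=robot.sense(); return s["tool_pos"],Ro.from_rotvec(s["tool_rot"]),s
def show():
    p,R,s=now(); z=R.as_matrix()[:,2]; y=R.as_matrix()[:,1]
    print("t",s["time_s"],"p",p,"al",np.arctan2(np.hypot(z[0],z[1]),-z[2]),"yhead",np.arctan2(y[1],y[0]),"F",s["contact_force"],"w",s["gripper_width"],"q",s["qpos"])
E
python3 - <<'E'
from h import *
p,R,s=now(); rows(p,R,[.7313,-.0685,.26],Rtool(0),16,.03)
E
```

```text
-0.0455, -0.0284, -0.0034, -0.0001, 0.0001, 0.0773, 0.0300,
-0.0476, -0.0248, -0.0034, -0.0001, 0.0001, 0.0773, 0.0300,
-0.0493, -0.0210, -0.0034, -0.0001, 0.0001, 0.0773, 0.0300,
-0.0508, -0.0172, -0.0034, -0.0001, 0.0001, 0.0773, 0.0300,
-0.0520, -0.0132, -0.0034, -0.0001, 0.0001, 0.0773, 0.0300,
-0.0529, -0.0091, -0.0035, -0.0001, 0.0001, 0.0773, 0.0300,
-0.0534, -0.0050, -0.0035, -0.0001, 0.0001, 0.0773, 0.0300,
-0.0536, -0.0009, -0.0035, -0.0001, 0.0001, 0.0773, 0.0300,
-0.0535, 0.0033, -0.0035, -0.0001, 0.0001, 0.0773, 0.0300,
-0.0531, 0.0074, -0.0035, -0.0001, 0.0001, 0.0773, 0.0300,
-0.0524, 0.0115, -0.0035, -0.0001, 0.0001, 0.0773, 0.0300,
-0.0514, 0.0155, -0.0035, -0.0001, 0.0001, 0.0773, 0.0300,
-0.0500, 0.0194, -0.0035, -0.0001, 0.0001, 0.0773, 0.0300,
-0.0484, 0.0232, -0.0035, -0.0001, 0.0001, 0.0773, 0.0300,
-0.0464, 0.0269, -0.0035, -0.0001, 0.0001, 0.0773, 0.0300,
-0.0442, 0.0304, -0.0035, -0.0001, 0.0001, 0.0773, 0.0300,
```

Emit:
{"name": "move_arm", "arguments": {"motion": [-0.0455,-0.0284,-0.007,0,0,0.0773,0.03,-0.0476,-0.0248,-0.007,0,0,0.0773,0.03,-0.0493,-0.021,-0.007,0,0,0.0773,0.03,-0.0508,-0.0172,-0.007,0,0,0.0773,0.03,-0.052,-0.0132,-0.007,0,0,0.0773,0.03,-0.0529,-0.0091,-0.007,0,0,0.0773,0.03,-0.0534,-0.005,-0.007,0,0,0.0773,0.03,-0.0536,-0.0009,-0.007,0,0,0.0773,0.03], "newtons": 15}}

```text
time_s: 1.1
tool_pos: [0.4275, 0.2326, 0.2612]
tool_rot: [-1.288, -2.865, 0.0]
contact_force: [-0.1, 0.2, 0.3]
gripper_width: 0.323
```

Run:
```python
from h import *
show(); p,R,s=now(); rows(p,R,[.7313,-.0685,.25],Rtool(0),8,.03)
```

```text
t 1.1 p [0.4275 0.2326 0.2612] al 0.0006103013292653612 yhead 0.7260019725927558 F [-0.1334  0.2051  0.3314] w 0.32270972983174917 q [ 0.3816 -0.0583  1.4086  0.0003  1.7918 -0.3444]
-0.0534, 0.0034, 0.0014, -0.0001, -0.0000, 0.0770, 0.0300,
-0.0529, 0.0075, 0.0014, -0.0001, -0.0000, 0.0770, 0.0300,
-0.0522, 0.0116, 0.0014, -0.0001, -0.0000, 0.0770, 0.0300,
-0.0512, 0.0155, 0.0014, -0.0001, -0.0000, 0.0770, 0.0300,
-0.0498, 0.0194, 0.0014, -0.0001, -0.0000, 0.0770, 0.0300,
-0.0482, 0.0232, 0.0014, -0.0001, -0.0000, 0.0770, 0.0300,
-0.0462, 0.0268, 0.0014, -0.0001, -0.0000, 0.0770, 0.0300,
-0.0440, 0.0303, 0.0014, -0.0001, -0.0000, 0.0770, 0.0300,
```

Emit:
{"name": "move_arm", "arguments": {"motion": [-0.0534,0.0034,0.0014,0,0,0.077,0.03,-0.0529,0.0075,0.0014,0,0,0.077,0.03,-0.0522,0.0116,0.0014,0,0,0.077,0.03,-0.0512,0.0155,0.0014,0,0,0.077,0.03,-0.0498,0.0194,0.0014,0,0,0.077,0.03,-0.0482,0.0232,0.0014,0,0,0.077,0.03,-0.0462,0.0268,0.0014,0,0,0.077,0.03,-0.044,0.0303,0.0014,0,0,0.077,0.03]}}

```text
time_s: 2.1
tool_pos: [0.7321, -0.0675, 0.2493]
tool_rot: [-2.095, -2.339, 0.001]
contact_force: [0.4, 0.0, 0.6]
gripper_width: 0.319
```

Run:
```python
from h import *
import cv2
show(); p,R,s=now()
from scipy.optimize import least_squares
# planar FK fit: r,z from q (a: offset, H shoulder, L1, L2, e elbow offset, T tool)
D=[([.087913,1.372066,1.68356],np.hypot(.12194,.53583),.204423),([-.0583,1.4086,1.7918],np.hypot(.4275,.2326),.2612),(s["qpos"][[1,2,4]],np.hypot(*p[:2]),p[2])]
def f(v):
    H,L1,L2,T,=v;o=[]
    for q,r,z in D:
        A=q[0];B=q[0]+q[1]   # q2 from vertical, elbow folds down
        o+= [L1*np.sin(A)+L2*np.sin(B)-r, H+L1*np.cos(A)+L2*np.cos(B)-T-z]
    return o
r=least_squares(f,[.4,.4,.4,.25]);print(r.x,r.fun)
cv2.imwrite("pics/v2.png",np.vstack([cv2.resize(robot.snapshot(n)[y:y+100,230:430],None,fx=3,fy=3,interpolation=cv2.INTER_CUBIC) for n,y in(("top",90),("scene",150))]))
```

```text
t 2.1 p [ 0.7321 -0.0675  0.2493] al 0.0011808116024856377 yhead 0.11003810307306552 F [0.3806 0.0483 0.5873] w 0.3190725907610747 q [-0.1691  0.5303  0.7236  0.0002  1.8888 -0.2791]
[1.6605 0.47   0.5205 1.981 ] [ 0.0091  0.0008 -0.0061  0.0014 -0.0029 -0.0022]
```

View pics/v2.png

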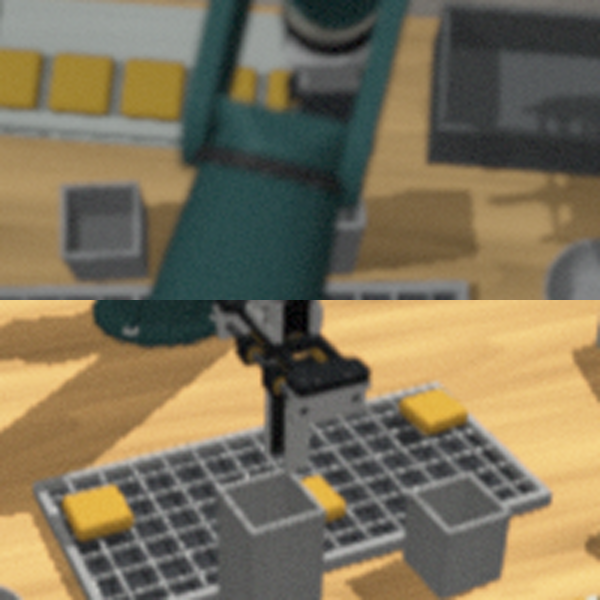

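The gripper hangs above the far wall of the tall canister, whose rim is near (270,500) in the lower crop. The jaws open across that wall, so I'll lower them to straddle it without gripping.

Emit:
{"name": "move_arm", "arguments": {"motion": [0,0,0.0175,0,0,0,0.03,0,0,0.0175,0,0,0,0.03,0,0,0.0175,0,0,0,0.03,0,0,0.0175,0,0,0,0.03,0,0,0.0175,0,0,0,0.03,0,0,0.0175,0,0,0,0.03,0,0,0.0175,0,0,0,0.03,0,0,0.0175,0,0,0,0.03]}}

```text
time_s: 3.2
tool_pos: [0.7312, -0.0662, 0.1091]
tool_rot: [-2.093, -2.343, -0.0]
contact_force: [1.1, -0.3, -0.6]
gripper_width: 0.319
```

Run:
```python
from h import *
import cv2
show(); print(proj("scene",now()[0]))
cv2.imwrite("pics/v3.png",cv2.resize(robot.snapshot("scene")[150:290,270:390],None,fx=4,fy=4,interpolation=cv2.INTER_CUBIC))
```

```text
t 3.2 p [ 0.7312 -0.0662  0.1091] al 0.0001095570022547137 yhead 0.11255231840016144 F [ 1.0645 -0.3184 -0.6279] w 0.31907182398365463 q [-0.1675  0.5336  0.9949  0.0001  1.6131 -0.2801]
[325.538  238.8747]
```

View pics/v3.png

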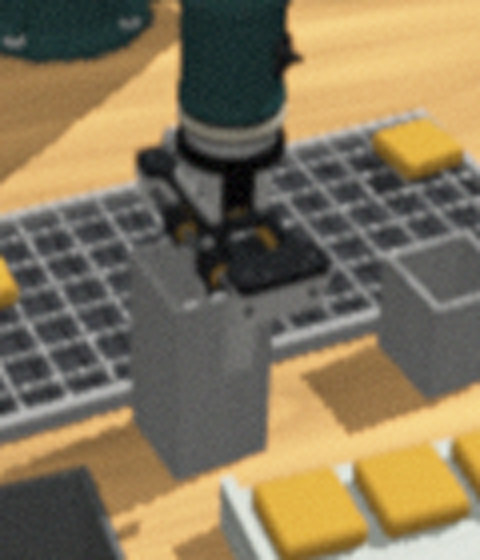

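Emit:
{"name": "move_arm", "arguments": {"motion": [0,0,0.002,0,0,0,0.018,0,0,0.002,0,0,0,0.01,0,-0.0,0,0,0,0,0.008,0,-0.0025,0,0,0,0,0.008,0,-0.0025,0,0,0,0,0.008,0,-0.0025,0,0,0,0,0.008,0,-0.0025,0,0,0,0,0.008,0,-0.0025,0,0,0,0,0.008]}}

```text
time_s: 4.25
tool_pos: [0.7197, -0.0677, 0.1073]
tool_rot: [2.091, 2.341, 0.003]
contact_force: [4.6, 0.6, 3.2]
gripper_width: 0.089
```

Run:
```python
from h import *
show()
```

```text
t 4.25 p [ 0.7197 -0.0677  0.1073] al 0.003204154689553195 yhead 0.11276080451933213 F [4.6434 0.6385 3.1637] w 0.08917853932777237 q [-0.1723  0.505   1.0397  0.0003  1.5937 -0.285 ]
```

Emit:
{"name": "move_arm", "arguments": {"motion": [0,-0.002,0,0,0,0,0.008,0,-0.002,0,0,0,0,0.008,0,-0.001,0,0,0,0,0.008]}}

```text
time_s: 4.62
tool_pos: [0.7143, -0.0682, 0.107]
tool_rot: [2.092, 2.342, 0.002]
contact_force: [5.2, 1.1, 5.2]
gripper_width: 0.086
```

Run:
```python
from h import *
import cv2
show(); a=[cv2.resize(robot.snapshot(n)[y:y+90,270:390],None,fx=5,fy=5,interpolation=cv2.INTER_CUBIC) for n,y in(("top",120),("scene",195))]
for im,y0 in zip(a,(120,195)):
    for k in range(0,120,10): cv2.putText(im,str(270+k),(k*5,8),0,.3,(0,0,255),1); cv2.putText(im,str(y0+k),(0,k*5+4),0,.3,(0,0,255),1)
cv2.imwrite("pics/v4.png",cv2.resize(np.vstack(a),(400,600)) if 0 else np.vstack(a)[:, :, :])
cv2.imwrite("pics/v4.png",np.hstack([cv2.resize(i,(400,300)) for i in a]) if 0 else a[1])
```

```text
t 4.625 p [ 0.7143 -0.0682  0.107 ] al 0.0017317370613029806 yhead 0.11259028307910887 F [5.1917 1.0722 5.1835] w 0.08604188775105019 q [-0.1743  0.494   1.0561  0.0002  1.5898 -0.2869]
```

View pics/v4.png

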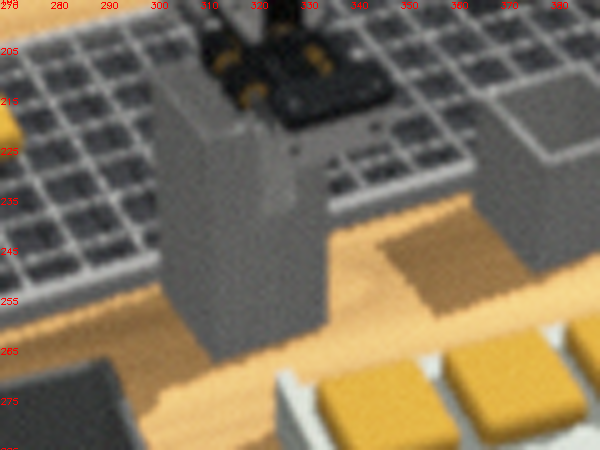

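Run:
```python
from h import *
for a in((312.6,267.4),(335,259.4)): print("foot",ray("scene",a,0))
print("rim",ray("scene",(312.5,223),.17),ray("scene",(315,227.7),.17))
for x in(.638,): print(proj("scene",[.64,-.115,0]))
```

```text
foot [ 0.7266 -0.1049  0.    ]
foot [ 0.7152 -0.0264 -0.    ]
rim [ 0.7201 -0.1033  0.17  ] [ 0.7426 -0.1033  0.17  ]
[301.2499 250.1632]
```

```bash
cat >> h.py <<'E'
P=np.array([.638,-.0768,.02]); H=np.array([np.cos(PSI),np.sin(PSI),0]); Z=np.array([0,0,1.])
def tcp(th,al,d,w,bt=None):
    if bt is not None: # straddle parallel to wall
        return P+(.15-d)*(-np.sin(th)*H+np.cos(th)*Z)+bt*(np.cos(th)*H+np.sin(th)*Z)
    Rm=P+.15*(-np.sin(th)*H+np.cos(th)*Z)+.076*(np.cos(th)*H+np.sin(th)*Z)  # inner rim edge rests on inner pad
    return Rm+d*(np.sin(al)*H-np.cos(al)*Z)+w/2*(np.cos(al)*H+np.sin(al)*Z)
def path(S):   # S: list of (th,al,d,w,bt)
    p,R,s=now()
    for th,al,d,w,bt in S:
        q=tcp(th,al,d,w,bt); Q=Rtool(al); v=R.inv().apply(q-p); t=(R.inv()*Q).as_rotvec()
        print(", ".join(f"{x:.4f}" for x in np.r_[v,t,w])+f",   -> {q}"); p,R=q,Q
E
python3 - <<'E'
from h import *
path([(0,0,.05,.01,.076),(0,0,.035,.012,.075),(.05,.05,.035,.012,.076),(.1,.1,.035,.012,.077),(.15,.15,.035,.012,.078),(.2,.2,.035,.012,.078),(.25,.25,.035,.012,.078),(.3,.3,.035,.012,.078)])
E
```

```text
-0.0002, -0.0004, -0.0134, 0.0005, 0.0000, 0.0026, 0.0100,   -> [ 0.7135 -0.0685  0.12  ]
-0.0000, -0.0010, -0.0150, 0.0000, 0.0000, 0.0000, 0.0120,   -> [ 0.7125 -0.0686  0.135 ]
-0.0000, -0.0048, -0.0037, -0.0500, -0.0000, 0.0000, 0.0120,   -> [ 0.7077 -0.0691  0.1387]
0.0000, -0.0048, -0.0037, -0.0500, -0.0000, -0.0000, 0.0120,   -> [ 0.7027 -0.0696  0.1421]
0.0000, -0.0048, -0.0038, -0.0500, -0.0000, 0.0000, 0.0120,   -> [ 0.6976 -0.0702  0.1454]
-0.0000, -0.0058, -0.0038, -0.0500, 0.0000, -0.0000, 0.0120,   -> [ 0.6913 -0.0709  0.1482]
0.0000, -0.0058, -0.0038, -0.0500, -0.0000, 0.0000, 0.0120,   -> [ 0.6848 -0.0716  0.1507]
-0.0000, -0.0058, -0.0038, -0.0500, 0.0000, -0.0000, 0.0120,   -> [ 0.6783 -0.0724  0.1529]
```

Emit:
{"name": "move_arm", "arguments": {"motion": [0,-0.0004,-0.0134,0,0,0,0.01,0,-0.001,-0.015,0,0,0,0.012,0,-0.0048,-0.0037,-0.05,0,0,0.012,0,-0.0048,-0.0037,-0.05,0,0,0.012,0,-0.0048,-0.0038,-0.05,0,0,0.012,0,-0.0058,-0.0038,-0.05,0,0,0.012]}}

```text
time_s: 5.48
tool_pos: [0.6904, -0.0709, 0.1484]
tool_rot: [1.999, 2.237, 0.224]
contact_force: [1.4, 0.1, 0.2]
gripper_width: 0.126
```

Run:
```python
from h import *
import cv2
show(); 
cv2.imwrite("pics/v5.png",cv2.resize(robot.snapshot("scene")[170:280,270:390],None,fx=5,fy=5,interpolation=cv2.INTER_CUBIC))
path([(t,t,.035,.012,.078) for t in (.25,.3,.35,.4,.45,.5,.55,.6)])
```

```text
t 5.475 p [ 0.6904 -0.0709  0.1484] al 0.19989980229685425 yhead 0.11252063547539541 F [1.3605 0.1253 0.2068] w 0.12627886578235767 q [-0.2166  0.2758  1.2787  0.0652  1.398  -0.3342]
-0.0001, -0.0036, -0.0026, -0.0504, -0.0005, 0.0021, 0.0120,   -> [ 0.6848 -0.0716  0.1507]
-0.0000, -0.0058, -0.0038, -0.0500, 0.0000, -0.0000, 0.0120,   -> [ 0.6783 -0.0724  0.1529]
-0.0000, -0.0058, -0.0038, -0.0500, 0.0000, 0.0000, 0.0120,   -> [ 0.6716 -0.0731  0.1548]
0.0000, -0.0058, -0.0038, -0.0500, -0.0000, 0.0000, 0.0120,   -> [ 0.6649 -0.0738  0.1563]
-0.0000, -0.0058, -0.0038, -0.0500, 0.0000, -0.0000, 0.0120,   -> [ 0.6581 -0.0746  0.1575]
-0.0000, -0.0058, -0.0038, -0.0500, -0.0000, 0.0000, 0.0120,   -> [ 0.6512 -0.0753  0.1583]
-0.0000, -0.0058, -0.0038, -0.0500, 0.0000, 0.0000, 0.0120,   -> [ 0.6443 -0.0761  0.1588]
0.0000, -0.0058, -0.0038, -0.0500, 0.0000, -0.0000, 0.0120,   -> [ 0.6374 -0.0769  0.159 ]
```

View pics/v5.png

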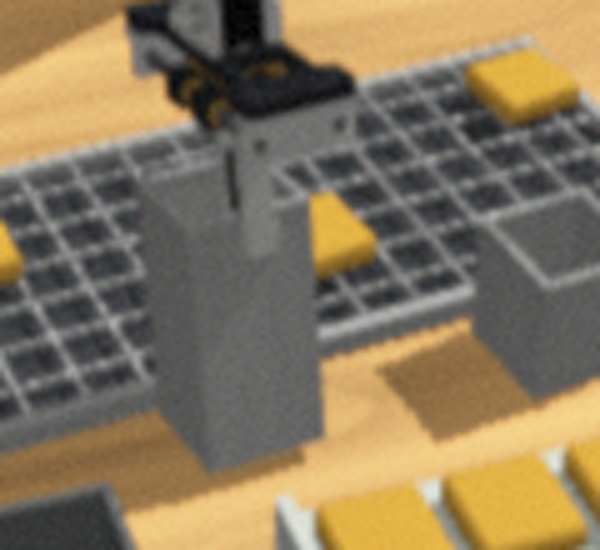

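The canister is tilting cleanly (about 11°) and is braced on the rack edge near (150,400) in the crop. The fingers still straddle the far wall. I'll continue.

Emit:
{"name": "move_arm", "arguments": {"motion": [0,-0.004,-0.003,-0.05,0,0.001,0.012,0,-0.0058,-0.0038,-0.05,0,0,0.012,0,-0.0058,-0.0038,-0.05,0,0,0.012,0,-0.0058,-0.0038,-0.05,0,0,0.012,0,-0.0058,-0.0038,-0.05,0,0,0.012]}}

```text
time_s: 6.15
tool_pos: [0.6595, -0.0741, 0.1574]
tool_rot: [1.868, 2.09, 0.479]
contact_force: [0.6, 0.1, -0.0]
gripper_width: 0.132
```

Run:
```python
from h import *
show(); p,R,s=now()
from scipy.optimize import least_squares
D=[([.0879,1.3721,1.6836],np.hypot(.12194,.53583),.204423),([-.0583,1.4086,1.7918],np.hypot(.4275,.2326),.2612),([.5303,.7236,1.8888],np.hypot(.7321,.0675),.2493),([.5336,.9949,1.6131],np.hypot(.7312,.0662),.1091),([.2758,1.2787,1.398],np.hypot(.6904,.0709),.1484),(s["qpos"][[1,2,4]],np.hypot(*p[:2]),p[2])]
def f(v):
    Hh,L1,L2,T,a,e=v;o=[]
    for q,r,z in D:
        A=q[0];B=q[0]+q[1];C=B+q[2]
        o+= [a+L1*np.sin(A)+L2*np.sin(B)+e*np.cos(B)+T*np.sin(C)-r, Hh+L1*np.cos(A)+L2*np.cos(B)-e*np.sin(B)+T*np.cos(C)-z]
    return o
r=least_squares(f,[.1,.45,.5,.3,0,0]);print(r.x,r.fun)
Hh,L1,L2,T,a,e=r.x
for th,al in((1.57,.9),(1.57,.8),(1.57,1.),(1.2,.9),(1.4,.9)):
    q=tcp(th,al,.02,.024); R_=np.hypot(*q[:2]); C=np.pi-al
    g=lambda u:[a+L1*np.sin(u[0])+L2*np.sin(u[0]+u[1])+e*np.cos(u[0]+u[1])+T*np.sin(C)-R_,Hh+L1*np.cos(u[0])+L2*np.cos(u[0]+u[1])-e*np.sin(u[0]+u[1])+T*np.cos(C)-q[2]]
    u=least_squares(g,[-.3,2.]); print(th,al,q,u.x,C-u.x.sum(),u.cost)
path([(t,t,.035,.012,.078) for t in (.5,.55,.6,.65,.7,.75)])
```

```text
t 6.15 p [ 0.6595 -0.0741  0.1574] al 0.4494653377292517 yhead 0.11181315916224717 F [ 0.6235  0.0843 -0.0009] w 0.1318191677945502 q [-0.2877  0.0437  1.582   0.1911  1.1054 -0.4501]
[0.1796 0.4473 0.4918 0.3716 0.0102 0.1036] [-0.0006  0.0006 -0.0002 -0.0002  0.0004 -0.0006 -0.0007  0.0013  0.0013
  0.001  -0.0002 -0.0021]
1.57 0.9 [ 0.512  -0.0907  0.0931] [-0.515   2.3869] 0.3696718452916088 1.3990449937630875e-17
1.57 0.8 [ 0.5115 -0.0908  0.0908] [-0.4775  2.3097] 0.5094230006596914 1.3593454915030258e-18
1.57 1.0 [ 0.5121 -0.0907  0.0954] [-0.5341  2.4606] 0.21502357731270916 8.073256472353747e-19
1.2 0.9 [ 0.5494 -0.0866  0.1422] [-0.4743  2.2562] 0.4596304081412028 6.406747900682039e-18
1.4 0.9 [ 0.5269 -0.0891  0.1174] [-0.5087  2.3292] 0.42112954117983437 8.032349526988359e-17
-0.0003, -0.0071, -0.0045, -0.0505, -0.0016, 0.0016, 0.0120,   -> [ 0.6512 -0.0753  0.1583]
-0.0000, -0.0058, -0.0038, -0.0500, 0.0000, 0.0000, 0.0120,   -> [ 0.6443 -0.0761  0.1588]
0.0000, -0.0058, -0.0038, -0.0500, 0.0000, -0.0000, 0.0120,   -> [ 0.6374 -0.0769  0.159 ]
-0.0000, -0.0058, -0.0038, -0.0500, -0.0000, 0.0000, 0.0120,   -> [ 0.6305 -0.0776  0.1588]
-0.0000, -0.0058, -0.0038, -0.0500, 0.0000, -0.0000, 0.0120,   -> [ 0.6237 -0.0784  0.1582]
-0.0000, -0.0058, -0.0038, -0.0500, 0.0000, 0.0000, 0.0120,   -> [ 0.6168 -0.0791  0.1573]
```

Emit:
{"name": "move_arm", "arguments": {"motion": [0,-0.0065,-0.0042,-0.05,-0.001,0.001,0.012,0,-0.0058,-0.0038,-0.05,0,0,0.012,0,-0.0058,-0.0038,-0.05,0,0,0.012,0,-0.0058,-0.0038,-0.05,0,0,0.012,0,-0.0058,-0.0038,-0.05,0,0,0.012,0,-0.0058,-0.0038,-0.05,0,0,0.012]}}

```text
time_s: 6.9
tool_pos: [0.6175, -0.0784, 0.1574]
tool_rot: [1.694, 1.895, 0.746]
contact_force: [-1.1, -0.1, 0.1]
gripper_width: 0.133
```

Run:
```python
from h import *
import cv2
show(); 
cv2.imwrite("pics/v6.png",cv2.resize(robot.snapshot("scene")[160:280,250:390],None,fx=5,fy=5,interpolation=cv2.INTER_CUBIC))
path([(.79,.79,.033,.014,.078),(.83,.83,.03,.016,.078),(.87,.85,.028,.018,None)]+[(t,.85,.025,.02,None) for t in (.91,.95,1.,1.05,1.1)])
```

```text
t 6.9 p [ 0.6175 -0.0784  0.1574] al 0.7496091162898497 yhead 0.11146003223720247 F [-1.1094 -0.0726  0.1287] w 0.13273700331956553 q [-0.414  -0.1951  1.9258  0.4986  0.798  -0.7648]
-0.0012, -0.0024, -0.0059, -0.0431, -0.0027, 0.0002, 0.0140,   -> [ 0.61   -0.0799  0.1578]
-0.0000, -0.0049, -0.0060, -0.0400, -0.0000, 0.0000, 0.0160,   -> [ 0.6023 -0.0807  0.1585]
-0.0000, 0.0015, -0.0051, -0.0200, 0.0000, 0.0000, 0.0180,   -> [ 0.5996 -0.081   0.1631]
0.0000, -0.0051, -0.0058, 0.0000, 0.0000, 0.0000, 0.0200,   -> [ 0.5919 -0.0819  0.1631]
-0.0000, -0.0062, -0.0026, 0.0000, 0.0000, 0.0000, 0.0200,   -> [ 0.5859 -0.0826  0.1601]
0.0000, -0.0079, -0.0028, 0.0000, 0.0000, 0.0000, 0.0200,   -> [ 0.5786 -0.0834  0.156 ]
-0.0000, -0.0080, -0.0024, 0.0000, 0.0000, 0.0000, 0.0200,   -> [ 0.5715 -0.0841  0.1516]
0.0000, -0.0082, -0.0020, 0.0000, 0.0000, 0.0000, 0.0200,   -> [ 0.5646 -0.0849  0.1468]
```

View pics/v6.png

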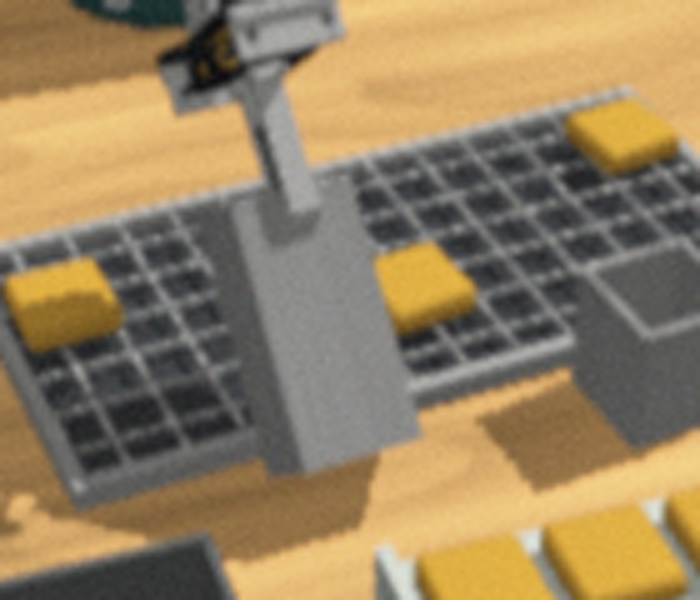

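```bash
cat >> h.py <<'E'
from scipy.optimize import least_squares
def fitcan(px):  # scene pixels of far-wall outer corners: rim right(-y), rim left(+y), foot right, foot left
    def f(v):
        th,s,y0,yaw,zz=v; h=np.array([np.cos(yaw),np.sin(yaw),0]);l=np.array([-h[1],h[0],0]);P0=P+y0*l+zz*Z
        o=[]
        for (a,y),q in zip(((.17-s,-.04),(.17-s,.04),(-s,-.04),(-s,.04)),px):
            X=P0+a*(-np.sin(th)*h+np.cos(th)*Z)+.08*(np.cos(th)*h+np.sin(th)*Z)+y*l; o+=list(proj("scene",X)-q)
        return o+[zz*300]
    r=least_squares(f,[.8,.02,0,.11,0]); return r.x,r.fun
E
python3 - <<'E'
from h import *
c=lambda x,y:(250+x/5-.4,160+y/5-.4)
print(*fitcan([c(237,208),c(347,180),c(302,473),c(418,432)]))
E
```

```text
[ 0.8473  0.038   0.0018  0.0425 -0.0006] [-1.5051 -0.6505  0.4919 -0.2497 -0.0124 -0.5204  1.086   1.3646 -0.1819]
```

```bash
sed -i 's/Rm=P+.15\*/Rm=P+A*/; s/^def tcp/A=.136\ndef tcp/' h.py
python3 - <<'E'
from h import *
p,R,s=now(); al=.75; v=p-P
for th in(.75,.8,.85): 
    a=v@(-np.sin(th)*H+np.cos(th)*Z); b=v@(np.cos(th)*H+np.sin(th)*Z); print(th,a,b,"lat",v@[-H[1],H[0],0], tcp(th,al,.02,.012)-p)
path([(t,a,.02,w,None) for t,a,w in ((.83,.78,.014),(.87,.8,.016),(.91,.82,.018),(.95,.84,.02),(1.,.85,.02),(1.05,.85,.02),(1.1,.85,.02))])
E
```

```text
0.75 0.11408599982541974 0.07564870186853061 lat 0.0012292531184597828 [ 0.0035 -0.0009  0.0057]
0.8 0.11016256275726365 0.08125608418642535 lat 0.0012292531184597828 [-0.004  -0.0017  0.0037]
0.85 0.10596377665376805 0.08666036861120462 lat 0.0012292531184597828 [-0.0114 -0.0025  0.0013]
-0.0012, -0.0032, -0.0078, -0.0331, -0.0027, 0.0002, 0.0140,   -> [ 0.6082 -0.0801  0.1586]
0.0000, -0.0042, -0.0028, -0.0200, 0.0000, -0.0000, 0.0160,   -> [ 0.6032 -0.0806  0.1576]
-0.0000, -0.0043, -0.0027, -0.0200, -0.0000, 0.0000, 0.0180,   -> [ 0.5983 -0.0812  0.1564]
0.0000, -0.0043, -0.0026, -0.0200, 0.0000, 0.0000, 0.0200,   -> [ 0.5934 -0.0817  0.155 ]
0.0000, -0.0070, -0.0030, -0.0100, 0.0000, 0.0000, 0.0200,   -> [ 0.5866 -0.0825  0.1517]
-0.0000, -0.0074, -0.0026, 0.0000, 0.0000, 0.0000, 0.0200,   -> [ 0.5798 -0.0832  0.1479]
0.0000, -0.0075, -0.0022, 0.0000, 0.0000, 0.0000, 0.0200,   -> [ 0.5733 -0.0839  0.1437]
```

Emit:
{"name": "move_arm", "arguments": {"motion": [0,-0.0032,-0.0075,-0.033,0,0,0.014,0,-0.0042,-0.0028,-0.02,0,0,0.016,0,-0.0043,-0.0027,-0.02,0,0,0.018,0,-0.0043,-0.0026,-0.02,0,0,0.02,0,-0.007,-0.003,-0.01,0,0,0.02]}}

```text
time_s: 7.58
tool_pos: [0.589, -0.0816, 0.1537]
tool_rot: [1.631, 1.825, 0.828]
contact_force: [0.4, 0.1, -0.7]
gripper_width: 0.212
```

Run:
```python
from h import *
show()
path([(t,.85,.02,.02,None) for t in (1.05,1.1,1.15,1.2,1.24,1.28,1.32,1.36)])
```

```text
t 7.575 p [ 0.589  -0.0816  0.1537] al 0.8518282949724235 yhead 0.11134456292587895 F [ 0.415   0.1465 -0.7234] w 0.21219641063212805 q [-0.4927 -0.2922  2.0628  0.6862  0.7418 -0.97  ]
-0.0006, -0.0105, -0.0031, 0.0018, -0.0018, 0.0009, 0.0200,   -> [ 0.5798 -0.0832  0.1479]
0.0000, -0.0075, -0.0022, 0.0000, 0.0000, 0.0000, 0.0200,   -> [ 0.5733 -0.0839  0.1437]
0.0000, -0.0076, -0.0018, 0.0000, 0.0000, 0.0000, 0.0200,   -> [ 0.567  -0.0846  0.1392]
0.0000, -0.0077, -0.0014, 0.0000, 0.0000, 0.0000, 0.0200,   -> [ 0.5609 -0.0853  0.1344]
0.0000, -0.0062, -0.0009, 0.0000, 0.0000, 0.0000, 0.0200,   -> [ 0.5562 -0.0858  0.1304]
-0.0000, -0.0062, -0.0006, 0.0000, 0.0000, 0.0000, 0.0200,   -> [ 0.5517 -0.0863  0.1261]
-0.0000, -0.0062, -0.0004, 0.0000, 0.0000, 0.0000, 0.0200,   -> [ 0.5473 -0.0868  0.1217]
0.0000, -0.0062, -0.0001, 0.0000, 0.0000, 0.0000, 0.0200,   -> [ 0.5431 -0.0873  0.1171]
```

Emit:
{"name": "move_arm", "arguments": {"motion": [0,-0.007,-0.0022,0,0,0,0.02,0,-0.0075,-0.0025,0,0,0,0.02,0,-0.0075,-0.002,0,0,0,0.02,0,-0.0076,-0.0018,0,0,0,0.02]}}

```text
time_s: 8.07
tool_pos: [0.5632, -0.0849, 0.137]
tool_rot: [1.631, 1.823, 0.828]
contact_force: [0.6, 0.2, -1.4]
gripper_width: 0.212
```

Run:
```python
from h import *
import cv2
show()
cv2.imwrite("pics/v7.png",cv2.resize(robot.snapshot("scene")[160:280,250:390],None,fx=5,fy=5,interpolation=cv2.INTER_CUBIC))
```

```text
t 8.075 p [ 0.5632 -0.0849  0.137 ] al 0.852976349877773 yhead 0.11060878541925914 F [ 0.5909  0.2377 -1.3553] w 0.21167749434760502 q [-0.5393 -0.3374  2.1311  0.7302  0.7519 -1.0427]
```

View pics/v7.png

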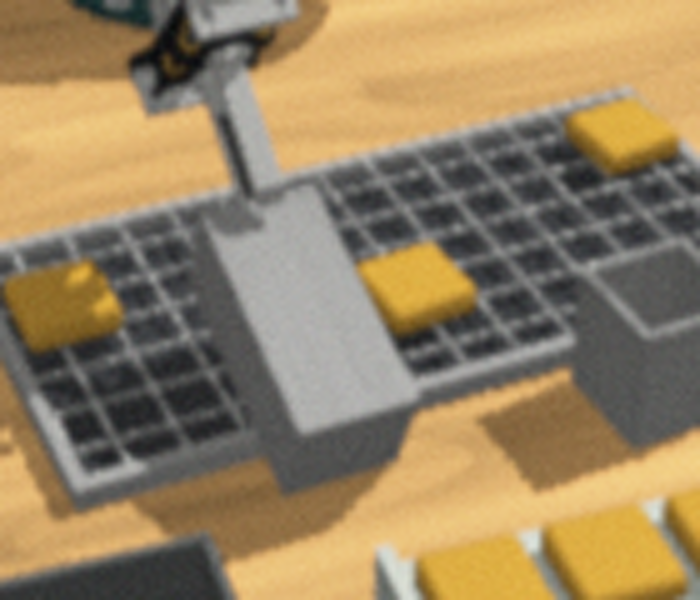

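Run:
```python
from h import *
c=lambda x,y:(250+x/5-.4,160+y/5-.4)
x,r=fitcan([c(210,220),c(320,183),c(302,435),c(418,390)]);print(x,r)
p,R,s=now(); v=p-P; al=.852; n=np.cos(al)*H+np.sin(al)*Z; f=np.sin(al)*H-np.cos(al)*Z
for S in(.03,.036,.042):
    A_=.17-S
    # theta at which rim inner edge lies on the inner pad plane, and depth
    g=lambda t:(P+A_*(-np.sin(t[0])*H+np.cos(t[0])*Z)+.076*(np.cos(t[0])*H+np.sin(t[0])*Z)-p)
    t=least_squares(lambda t:[g(t)@n+.01],[1.2]).x; print(S,t,"depth",-g(t)@f)
```

```text
[ 1.2629  0.0514  0.002   0.0764 -0.0003] [-0.8902 -1.0348  0.0079  0.8783 -0.0262 -1.0619  0.8793  1.194  -0.0925]
0.03 [1.1791] depth 0.023526735527478818
0.036 [1.1918] depth 0.018200538985417125
0.042 [1.2055] depth 0.012926482361186776
```

```bash
sed -i 's/^A=.*/A=.128/' h.py
python3 - <<'E'
from h import *
path([(t,a,.016,.02,None) for t,a in ((1.22,.88),(1.25,.91),(1.28,.94),(1.31,.97),(1.35,1.0),(1.39,1.),(1.43,1.),(1.47,1.),(1.5,1.),(1.53,1.),(1.56,1.),(1.58,1.))])
E
```

```text
-0.0004, -0.0017, 0.0024, -0.0287, -0.0007, -0.0002, 0.0200,   -> [ 0.5631 -0.0851  0.1329]
-0.0000, -0.0039, -0.0011, -0.0300, 0.0000, -0.0000, 0.0200,   -> [ 0.5597 -0.0854  0.1306]
0.0000, -0.0039, -0.0011, -0.0300, 0.0000, 0.0000, 0.0200,   -> [ 0.5565 -0.0858  0.1281]
-0.0000, -0.0039, -0.0011, -0.0300, 0.0000, 0.0000, 0.0200,   -> [ 0.5533 -0.0862  0.1256]
-0.0000, -0.0054, -0.0013, -0.0300, 0.0000, -0.0000, 0.0200,   -> [ 0.5492 -0.0866  0.122 ]
-0.0000, -0.0059, -0.0010, 0.0000, 0.0000, 0.0000, 0.0200,   -> [ 0.5452 -0.0871  0.1175]
0.0000, -0.0059, -0.0007, 0.0000, 0.0000, 0.0000, 0.0200,   -> [ 0.5414 -0.0875  0.113 ]
0.0000, -0.0059, -0.0005, 0.0000, 0.0000, 0.0000, 0.0200,   -> [ 0.5378 -0.0879  0.1083]
-0.0000, -0.0045, -0.0002, 0.0000, 0.0000, 0.0000, 0.0200,   -> [ 0.5352 -0.0882  0.1046]
-0.0000, -0.0045, -0.0001, 0.0000, 0.0000, 0.0000, 0.0200,   -> [ 0.5327 -0.0884  0.1009]
0.0000, -0.0045, 0.0000, 0.0000, 0.0000, 0.0000, 0.0200,   -> [ 0.5303 -0.0887  0.0971]
0.0000, -0.0030, 0.0001, 0.0000, 0.0000, 0.0000, 0.0200,   -> [ 0.5288 -0.0889  0.0946]
```

Emit:
{"name": "move_arm", "arguments": {"motion": [0,-0.002,0.001,-0.03,0,0,0.02,0,-0.004,-0.001,-0.03,0,0,0.02,0,-0.004,-0.001,-0.03,0,0,0.02,0,-0.004,-0.001,-0.03,0,0,0.02,0,-0.0054,-0.0013,-0.03,0,0,0.02]}}

```text
time_s: 8.75
tool_pos: [0.5492, -0.0867, 0.1237]
tool_rot: [1.536, 1.715, 0.941]
contact_force: [0.0, 1.1, -0.8]
gripper_width: 0.211
```

Run:
```python
from h import *
import cv2
show()
cv2.imwrite("pics/v8.png",cv2.resize(robot.snapshot("scene")[160:280,250:390],None,fx=5,fy=5,interpolation=cv2.INTER_CUBIC))
path([(t,a,.016,.02,None) for t,a in ((1.39,1.),(1.43,1.),(1.47,1.),(1.5,1.),(1.53,1.),(1.56,1.),(1.58,1.))])
```

```text
t 8.75 p [ 0.5492 -0.0867  0.1237] al 1.004352934465141 yhead 0.11104786222524324 F [ 0.0484  1.1051 -0.8109] w 0.21141501049496017 q [-0.6391 -0.3726  2.2772  1.0833  0.7077 -1.4249]
-0.0006, -0.0048, -0.0003, 0.0020, -0.0005, -0.0008, 0.0200,   -> [ 0.5452 -0.0871  0.1175]
0.0000, -0.0059, -0.0007, 0.0000, 0.0000, 0.0000, 0.0200,   -> [ 0.5414 -0.0875  0.113 ]
0.0000, -0.0059, -0.0005, 0.0000, 0.0000, 0.0000, 0.0200,   -> [ 0.5378 -0.0879  0.1083]
-0.0000, -0.0045, -0.0002, 0.0000, 0.0000, 0.0000, 0.0200,   -> [ 0.5352 -0.0882  0.1046]
-0.0000, -0.0045, -0.0001, 0.0000, 0.0000, 0.0000, 0.0200,   -> [ 0.5327 -0.0884  0.1009]
0.0000, -0.0045, 0.0000, 0.0000, 0.0000, 0.0000, 0.0200,   -> [ 0.5303 -0.0887  0.0971]
0.0000, -0.0030, 0.0001, 0.0000, 0.0000, 0.0000, 0.0200,   -> [ 0.5288 -0.0889  0.0946]
```

View pics/v8.png

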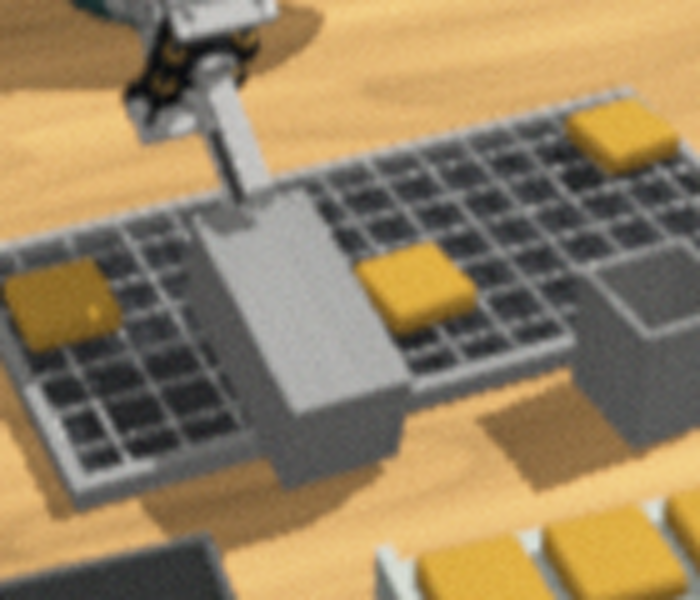

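The canister is now about 77° over and still held by the inner finger. The foot overhangs the back edge (foot edge near (300,410) to (405,380)) and both cakes are clear. I'll finish easing it down.

Emit:
{"name": "move_arm", "arguments": {"motion": [0,-0.005,-0.0005,0,0,0,0.02,0,-0.0055,-0.0007,0,0,0,0.02,0,-0.0055,-0.0005,0,0,0,0.02,0,-0.0045,-0.0002,0,0,0,0.02,0,-0.004,-0.0001,0,0,0,0.02]}}

```text
time_s: 9.43
tool_pos: [0.5344, -0.0882, 0.1039]
tool_rot: [1.537, 1.716, 0.941]
contact_force: [-0.5, 0.1, -0.7]
gripper_width: 0.212
```

Run:
```python
from h import *
show()
path([(t,a,.016,.02,None) for t,a in ((1.55,1.),(1.57,1.),(1.59,1.))])
```

```text
t 9.425 p [ 0.5344 -0.0882  0.1039] al 1.0030367894133814 yhead 0.11051962383787177 F [-0.5488  0.126  -0.6887] w 0.21220612330764313 q [-0.6768 -0.3744  2.3233  1.1322  0.7202 -1.5078]
-0.0001, -0.0064, 0.0001, 0.0030, -0.0001, 0.0003, 0.0200,   -> [ 0.5311 -0.0886  0.0984]
-0.0000, -0.0030, 0.0001, 0.0000, 0.0000, 0.0000, 0.0200,   -> [ 0.5296 -0.0888  0.0959]
0.0000, -0.0030, 0.0001, 0.0000, 0.0000, 0.0000, 0.0200,   -> [ 0.5281 -0.0889  0.0933]
```

Emit:
{"name": "move_arm", "arguments": {"motion": [0,-0.003,0,0,0,0,0.02,0,-0.003,0,0,0,0,0.02,0,-0.003,0,0,0,0,0.022,0,-0.003,0,0,0,0,0.024,0,0,0,0,0,0,0.024]}}

```text
time_s: 10.05
tool_pos: [0.528, -0.0889, 0.0938]
tool_rot: [1.537, 1.716, 0.941]
contact_force: [-0.7, -0.2, -0.3]
gripper_width: 0.257
```

Run:
```python
from h import *
import cv2
show()
cv2.imwrite("pics/v9.png",np.vstack([cv2.resize(robot.snapshot(n)[y:y+h,250:390],None,fx=4,fy=4,interpolation=cv2.INTER_CUBIC) for n,y,h in (("scene",185,85),("top",155,60))]))
```

```text
t 10.05 p [ 0.528  -0.0889  0.0938] al 1.0029833656482534 yhead 0.10989350901379197 F [-0.6746 -0.2111 -0.3211] w 0.25740435224388625 q [-0.6944 -0.3704  2.3445  1.1591  0.7245 -1.5523]
```

View pics/v9.png

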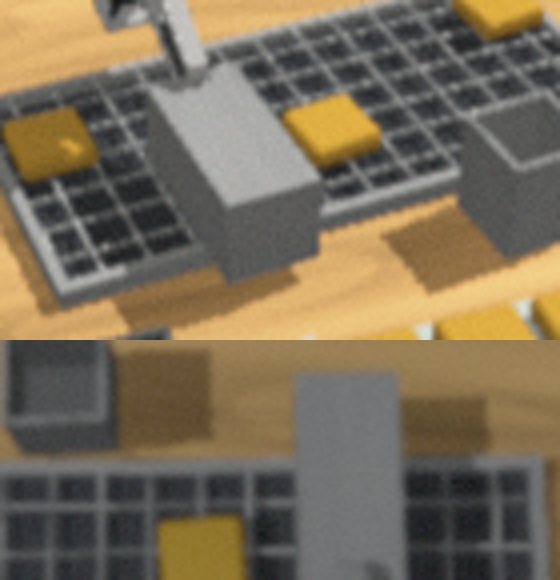

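Run:
```python
from h import *
a=np.array([ray("top",q,.1) for q in((323.6,162.8),(349.4,162.8))]);e=np.array([ray("top",q,.02) for q in((322,184.8),(351,183.6))])
b=np.array([ray("scene",q,.1) for q in((250+232/4,185+205/4),(250+320/4,185+180/4))])
m=a.mean(0); mb=b.mean(0); h=np.array([np.cos(.098),np.sin(.098),0]);print(a,b,e,"overhang top",(m-e.mean(0))@h,"scene",(mb-e.mean(0))@h, "scene,edge .639", (mb-[.6385,-.08,0])@h)
c=np.array([ray("scene",q,.02) for q in((250+67/4,185+295/4),(250+325/4,185+210/4))]);print("rack scene",c)
path([(t,1.,.016,.024,None) for t in (1.57,1.6,1.63)])
```

```text
[[ 0.6817 -0.0349  0.1   ]
 [ 0.6882 -0.1142  0.1   ]] [[ 0.6932 -0.1086  0.1   ]
 [ 0.6863 -0.0353  0.1   ]] [[ 0.6334 -0.0342  0.02  ]
 [ 0.6453 -0.1282  0.02  ]] overhang top 0.04606511705725007 scene 0.051097072461959 scene,edge .639 0.05179223632934438
rack scene [[ 0.665  -0.2341  0.02  ]
 [ 0.6334 -0.0092  0.02  ]]
0.0000, 0.0043, 0.0002, 0.0032, -0.0000, 0.0002, 0.0240,   -> [ 0.5307 -0.0887  0.0976]
-0.0000, -0.0045, 0.0002, 0.0000, 0.0000, 0.0000, 0.0240,   -> [ 0.5284 -0.0889  0.0937]
0.0000, -0.0045, 0.0004, 0.0000, 0.0000, 0.0000, 0.0240,   -> [ 0.5264 -0.0891  0.0897]
```

Emit:
{"name": "move_arm", "arguments": {"motion": [0,-0.003,0,0,0,0,0.03,0,-0.003,0,0,0,0,0.03,0,0,0,0,0,0,0.03,0,0,-0.015,0,0,0,0.03,0,0,-0.02,0,0,0,0.03,0,0,-0.03,0,0,0,0.03,0,0,-0.03,0,0,0,0.03]}}

```text
time_s: 11.02
tool_pos: [0.4446, -0.0975, 0.1403]
tool_rot: [1.536, 1.718, 0.941]
contact_force: [-0.5, -1.2, 0.2]
gripper_width: 0.316
```

Run:
```python
from h import *
show(); p,R,s=now()
# over the canister, then behind its foot, tool down, x of tool y-axis away
rows(p,R,[.55,-.085,.28],Rtool(.3),8,0.0)
```

```text
t 11.025 p [ 0.4446 -0.0975  0.1403] al 1.002622802785031 yhead 0.11154744105959535 F [-0.4508 -1.1971  0.1975] w 0.31567093217175707 q [-1.0004 -0.7052  2.4078  1.0008  1.1141 -1.4306]
0.0001, 0.0219, 0.0018, 0.0878, -0.0001, 0.0001, 0.0000,
0.0001, 0.0219, -0.0001, 0.0878, -0.0001, 0.0001, 0.0000,
0.0001, 0.0218, -0.0021, 0.0878, -0.0001, 0.0001, 0.0000,
0.0001, 0.0216, -0.0040, 0.0878, -0.0001, 0.0001, 0.0000,
0.0001, 0.0211, -0.0058, 0.0878, -0.0001, 0.0001, 0.0000,
0.0001, 0.0205, -0.0077, 0.0878, -0.0001, 0.0001, 0.0000,
0.0001, 0.0198, -0.0094, 0.0878, -0.0001, 0.0001, 0.0000,
0.0001, 0.0189, -0.0111, 0.0878, -0.0001, 0.0001, 0.0000,
```

Emit:
{"name": "move_arm", "arguments": {"motion": [0,0.022,0,0.0878,0,0,0,0,0.022,-0.001,0.0878,0,0,0,0,0.022,-0.002,0.0878,0,0,0,0,0.0216,-0.004,0.0878,0,0,0,0,0.0211,-0.0058,0.0878,0,0,0,0,0.0205,-0.0077,0.0878,0,0,0,0,0.0198,-0.0094,0.0878,0,0,0,0,0.0189,-0.0111,0.0878,0,0,0]}}

```text
time_s: 12.02
tool_pos: [0.5493, -0.0862, 0.2821]
tool_rot: [1.951, 2.179, 0.327]
contact_force: [-0.4, 0.2, 0.0]
gripper_width: 0.003
```

Run:
```python
from h import *
show(); p,R,s=now()
rows(p,R,[.728,-.069,.2],Rtool(0,.1),5,0.0)
```

```text
t 12.025 p [ 0.5493 -0.0862  0.2821] al 0.2981014023236783 yhead 0.11052410502466885 F [-0.3705  0.1796  0.0182] w 0.0025490816719302063 q [-0.3388 -0.1239  1.4584  0.1278  1.5373 -0.4362]
-0.0005, 0.0295, 0.0262, 0.0596, -0.0003, 0.0021, 0.0000,
-0.0004, 0.0310, 0.0244, 0.0596, -0.0003, 0.0021, 0.0000,
-0.0004, 0.0324, 0.0225, 0.0596, -0.0003, 0.0021, 0.0000,
-0.0003, 0.0337, 0.0206, 0.0596, -0.0003, 0.0021, 0.0000,
-0.0002, 0.0349, 0.0185, 0.0596, -0.0003, 0.0021, 0.0000,
```

Emit:
{"name": "move_arm", "arguments": {"motion": [0,0.0295,0.0262,0.0596,0,0.002,0,0,0.031,0.0244,0.0596,0,0.002,0,0,0.0324,0.0225,0.0596,0,0.002,0,0,0.0337,0.0206,0.0596,0,0.002,0,0,0.0349,0.0185,0.0596,0,0.002,0,0,0,0.04,0,0,0,0,0,0,0.04,0,0,0,0]}}

```text
time_s: 12.9
tool_pos: [0.7287, -0.0669, 0.1168]
tool_rot: [-2.106, -2.33, -0.004]
contact_force: [-0.5, -0.1, -0.4]
gripper_width: 0.007
```

Run:
```python
from h import *
import cv2
show(); t=robot.snapshot("scene"); cv2.imwrite("pics/s10.png",t)
cv2.imwrite("pics/v10.png",cv2.resize(t[160:280,250:390],None,fx=5,fy=5,interpolation=cv2.INTER_CUBIC))
```

```text
t 12.9 p [ 0.7287 -0.0669  0.1168] al 0.002477869038164488 yhead 0.10094017175978719 F [-0.4682 -0.1215 -0.4425] w 0.007008429633279444 q [-0.1702  0.5245  0.9929  0.0024  1.6238 -0.271 ]
```

View pics/v10.png

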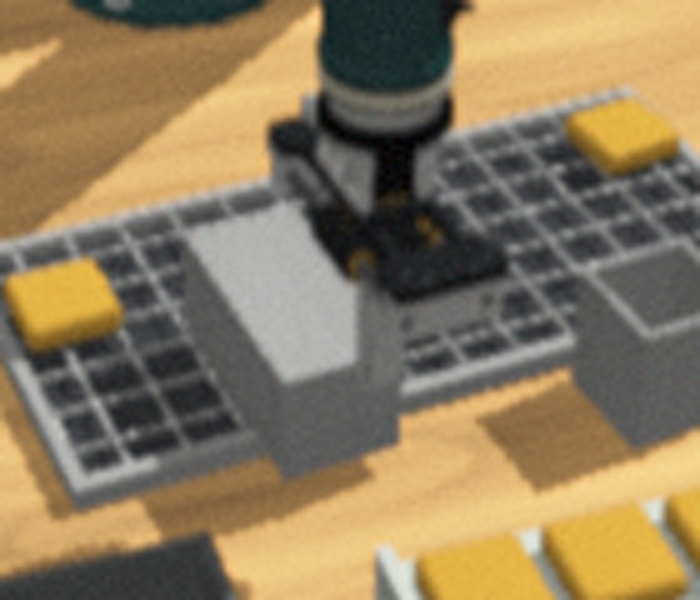

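Run:
```python
from h import *
print(proj("scene",now()[0])*5-[1250,800])
for q in((290,382),(398,350)): print(ray("scene",(250+q[0]/5-.4,160+q[1]/5-.4),.1))
for q in((287,475),(398,440)): print(ray("scene",(250+q[0]/5-.4,160+q[1]/5-.4),.02))
for q in((185,238),(300,200)): print(ray("scene",(250+q[0]/5-.4,160+q[1]/5-.4),.1))
```

```text
[373.7697 387.4541]
[ 0.6917 -0.1094  0.1   ]
[ 0.6837 -0.037   0.1   ]
[ 0.6866 -0.1102  0.02  ]
[ 0.6779 -0.0328  0.02  ]
[ 0.5304 -0.1302  0.1   ]
[ 0.513  -0.0448  0.1   ]
```

Emit:
{"name": "move_arm", "arguments": {"motion": [-0.005,0,0.03,0,0,0,0,0,0,0.03,0,0,0,0,0,-0.008,0,0,0,0,0,0,-0.008,0,0,0,0,0,0,-0.005,0,0,0,0,0,0,-0.004,0,0,0,0,0,0,-0.004,0,0,0,0,0,0,-0.004,0,0,0,0,0]}}

```text
time_s: 13.95
tool_pos: [0.6965, -0.0754, 0.0605]
tool_rot: [2.105, 2.328, 0.008]
contact_force: [2.4, 0.1, -0.0]
gripper_width: 0.008
```

Emit:
{"name": "move_arm", "arguments": {"motion": [0,-0.004,0,0,0,0,0,0,-0.004,0,0,0,0,0,0,-0.004,0,0,0,0,0,0,-0.004,0,0,0,0,0]}}

```text
time_s: 14.45
tool_pos: [0.6801, -0.0771, 0.0605]
tool_rot: [2.105, 2.328, 0.006]
contact_force: [3.9, -0.7, 3.1]
gripper_width: 0.002
```

Run:
```python
from h import *
show()
```

```text
t 14.45 p [ 0.6801 -0.0771  0.0605] al 0.004760958106060278 yhead 0.10047010496746488 F [ 3.8804 -0.7183  3.1361] w 0.0016777124327618362 q [-0.1968  0.443   1.2217  0.0023  1.4727 -0.2975]
```

Emit:
{"name": "move_arm", "arguments": {"motion": [0,-0.004,0,0,0,0,0,0,-0.004,0,0,0,0,0,0,0.01,0,0,0,0,0,0,0.02,0,0,0,0,0,0,0.01,-0.03,0,0,0,0,0,0,-0.06,0,0,0,0,0,0,-0.06,0,0,0,0,0.06,0,-0.04,0,0,0,0]}}

```text
time_s: 15.45
tool_pos: [0.7061, -0.0256, 0.2466]
tool_rot: [2.113, 2.322, 0.003]
contact_force: [0.3, 0.6, -0.2]
gripper_width: 0.004
```

Emit:
{"name": "move_arm", "arguments": {"motion": [0.06,0,0,0,0,0,0,0.06,0,0,0,0,0,0,0.06,0,0,0,0,0,0,0.06,0,0,0,0,0,0,0,0,0,0,0,0,0]}}

```text
time_s: 16.08
tool_pos: [0.6797, 0.2212, 0.2424]
tool_rot: [-2.097, -2.335, 0.002]
contact_force: [0.5, -1.2, 0.3]
gripper_width: 0.005
```

Run:
```python
from h import *
import cv2
show(); a=[]
for n,y in (("scene",180),("top",125)):
    im=cv2.resize(robot.snapshot(n)[y:y+90,240:400],None,fx=5,fy=5,interpolation=cv2.INTER_CUBIC)[:, :]
    a.append(cv2.resize(im,(533,300)))
cv2.imwrite("pics/v11.png",np.vstack(a))
```

```text
t 16.075 p [0.6797 0.2212 0.2424] al 0.0031484665424570805 yhead 0.10733290619881813 F [ 0.4644 -1.2426  0.3229] w 0.004948199664314739 q [0.2345 0.4748 0.8165 0.0019 1.8529 0.1277]
```

Run:
```python
from h import *
import cv2
S=robot.snapshot("scene");T=robot.snapshot("top"); cv2.imwrite("pics/sf.png",S);cv2.imwrite("pics/tf.png",T)
seed={"scene":proj("scene",[.59,-.082,.1]),"top":proj("top",[.59,-.082,.1])}
for n,im in(("scene",S),("top",T)):
    g=cv2.medianBlur(im,3); u,v=map(int,seed[n]); m=np.zeros((402,642),np.uint8)
    c=g[v-4:v+5,u-4:u+5].reshape(-1,3).astype(float); print(n,(u,v),c.mean(0),c.std(0))
    d=np.abs(g.astype(float)-c.mean(0)).max(2); k=(d<22).astype(np.uint8); k=cv2.morphologyEx(k,cv2.MORPH_OPEN,np.ones((3,3)))
    k=cv2.morphologyEx(k,cv2.MORPH_OPEN,np.ones((7,7))); _,lab=cv2.connectedComponents(k); mk=(lab==lab[v,u]).astype(np.uint8)
    cs,_=cv2.findContours(mk,0,2); cc=max(cs,key=cv2.contourArea); ap=cv2.approxPolyDP(cc,3,True)[:,0]; r=cv2.boxPoints(cv2.minAreaRect(cc))
    print("area",mk.sum(),"poly",ap.tolist()); X=np.array([ray(n,q,.1)[:2] for q in ap]);print(X)
```

```text
scene (306, 214) [175.963  178.5556 178.5802] [4.9999 5.1544 5.1875]
area 605 poly [[287, 200], [291, 212], [300, 215], [308, 226], [320, 225], [318, 214], [305, 196]]
[[ 0.4913 -0.118 ]
 [ 0.5602 -0.1237]
 [ 0.5847 -0.1007]
 [ 0.6464 -0.0935]
 [ 0.6535 -0.0565]
 [ 0.5979 -0.044 ]
 [ 0.4878 -0.0532]]
top (336, 192) [131.4691 131.2099 129.3457] [1.2774 1.2738 1.4243]
area 1284 poly [[325, 173], [325, 225], [347, 230], [350, 201], [342, 191], [341, 172]]
[[ 0.6493 -0.0419]
 [ 0.4889 -0.0547]
 [ 0.4794 -0.1206]
 [ 0.5678 -0.1238]
 [ 0.5968 -0.0977]
 [ 0.6565 -0.0904]]
```

Run:
```python
from h import *
import cv2
def cen(f):
    im=cv2.imread(f); h=cv2.cvtColor(im,cv2.COLOR_BGR2HSV); m=cv2.inRange(h,(17,140,120),(30,255,255)); m=cv2.morphologyEx(m,cv2.MORPH_OPEN,np.ones((7,7)))
    _,_,st,c=cv2.connectedComponentsWithStats(m); return [(c[i].round(1).tolist(),int(st[i,4])) for i in range(1,len(c)) if c[i][1]>195 and st[i,4]<1500]
print(cen("pics/top0.png"));print(cen("pics/tf.png"))
T=cv2.imread("pics/tf.png").astype(int);O=cv2.imread("pics/top0.png").astype(int)
d=np.abs(T-O).max(2)>40
for n,(u0,u1,v0,v1) in dict(jar=(172,205,143,175),bowl=(408,455,165,210),brush=(440,480,235,305),short=(245,285,148,186)).items(): print(n,d[v0:v1,u0:u1].mean().round(3))
# foot edge rows in the top view (upper gray/wood boundary)
hs=cv2.cvtColor(T.astype(np.uint8),cv2.COLOR_BGR2HSV)[...,1]
for u in(328,336,344): 
    v=next(v for v in range(155,195) if hs[v,u]<45); print(u,v,ray("top",(u,v-.5),.1)[:2])
```

```text
[([299.7, 209.4], 371), ([372.9, 233.7], 403), ([225.0, 244.8], 383)]
[([300.2, 209.4], 404), ([366.3, 236.1], 111)]
jar 0.894
bowl 0.0
brush 0.0
short 0.0
328 172 [ 0.6548 -0.0506]
336 171 [ 0.6601 -0.0748]
344 172 [ 0.6589 -0.0995]
```

Emit:
{"name": "move_arm", "arguments": {"motion": [0.02,-0.05,-0.01,0,0,0,0,0.03,-0.05,-0.01,0,0,0,0,0.03,-0.05,0,0,0,0,0,0.04,-0.05,0,0,0,0,0,0.04,-0.05,0,0,0,0,0,0.05,-0.04,0,0,0,0,0,0.05,-0.03,0,0,0,0,0,0.05,-0.03,0,0,0,0,0]}}

```text
time_s: 17.27
tool_pos: [0.3062, 0.4867, 0.2648]
tool_rot: [2.11, 2.326, 0.005]
contact_force: [0.9, 0.2, -0.0]
gripper_width: 0.003
```

Run:
```python
from h import *
import cv2
show(); T=robot.snapshot("top"); S=robot.snapshot("scene"); cv2.imwrite("pics/tg.png",T); cv2.imwrite("pics/sg.png",S)
def cen(f,lo):
    im=cv2.imread(f); h=cv2.cvtColor(im,cv2.COLOR_BGR2HSV); m=cv2.inRange(h,(17,130,60),(30,255,255)); m=cv2.morphologyEx(m,cv2.MORPH_OPEN,np.ones((7,7)))
    _,_,st,c=cv2.connectedComponentsWithStats(m); return [(c[i].round(1).tolist(),int(st[i,4])) for i in range(1,len(c)) if st[i,4]<1500 and c[i][1]>lo]
print(cen("pics/top0.png",195));print(cen("pics/tg.png",195));print(cen("pics/scene0.png",180),cen("pics/sg.png",180),sep="\n")
O=cv2.imread("pics/top0.png").astype(int); d=np.abs(T.astype(int)-O).max(2)>40; S0=cv2.imread("pics/scene0.png").astype(int); e=np.abs(S.astype(int)-S0).max(2)>40
for n,(u0,u1,v0,v1) in dict(jar=(172,205,143,175),bowl=(408,455,165,210),brush=(440,480,235,305),short=(245,285,148,186)).items(): print(n,d[v0:v1,u0:u1].mean().round(3))
print("scene jar",e[200:235,435:465].mean(),"cake_left",e[178:198,362:390].mean(),"cake_right",e[203:232,248:276].mean())
```

```text
t 17.275 p [0.3062 0.4867 0.2648] al 0.003601279350111625 yhead 0.09701750466998009 F [ 0.9132  0.2391 -0.0027] w 0.0031403692212820028 q [ 0.9117  0.1376  1.1989 -0.0017  1.8018  0.8143]
[([300.0, 209.5], 433), ([373.0, 233.7], 446), ([226.0, 244.9], 441)]
[([300.1, 209.7], 443), ([373.0, 233.7], 444), ([226.1, 244.9], 439)]
[([374.1, 186.7], 208), ([262.0, 220.5], 290), ([431.4, 256.6], 820), ([396.5, 265.3], 424), ([372.0, 271.6], 449), ([346.7, 278.0], 473)]
[([374.4, 186.7], 216), ([332.9, 217.3], 271), ([262.1, 220.4], 290), ([431.6, 256.7], 825), ([396.5, 265.5], 418), ([372.0, 271.6], 450), ([346.7, 277.9], 477)]
jar 0.0
bowl 0.0
brush 0.0
short 0.0
scene jar 0.0 cake_left 0.18214285714285713 cake_right 0.01847290640394089
```

All bystanders are unmoved. With the arm out of the way, I'll remeasure the canister once and then hand the job in.

Run:
```python
from h import *
import cv2
E={}
for n in("scene","top"):
    im=cv2.imread(f"pics/{n[0]}g.png"); g=cv2.medianBlur(im,3); u,v=map(int,proj(n,[.58,-.082,.1]))
    c=g[v-4:v+5,u-4:u+5].reshape(-1,3).mean(0); k=(np.abs(g.astype(float)-c).max(2)<25).astype(np.uint8)
    k=cv2.morphologyEx(k,cv2.MORPH_OPEN,np.ones((7,7))); _,lab=cv2.connectedComponents(k); cs,_=cv2.findContours((lab==lab[v,u]).astype(np.uint8),0,2)
    cc=max(cs,key=cv2.contourArea)
    X=np.array([ray(n,q,.1)[:2] for q in cc[:,0]],np.float32); r=cv2.minAreaRect(X*1000); print(n,"centre,size mm,angle",r)
    b=cv2.boxPoints(r); print(b[np.argsort(b[:,0])].round(0).tolist())
a=robot.snapshot("top").astype(int)-cv2.imread("pics/tg.png").astype(int); print("motion",(np.abs(a).max(2)>40)[150:240,310:360].mean())
```

```text
scene centre,size mm,angle ((573.2367553710938, -84.94680786132812), (169.51583862304688, 76.74644470214844), 5.594049453735352)
[[485.0, -55.0], [493.0, -131.0], [654.0, -38.0], [661.0, -115.0]]
top centre,size mm,angle ((567.7039794921875, -83.31204223632812), (182.266357421875, 81.5178451538086), 4.752349853515625)
[[474.0, -50.0], [480.0, -131.0], [655.0, -35.0], [662.0, -116.0]]
motion 0.0
```

```bash
python3 -c "
from station import robot
print(robot.close_job())"
```

```text
the job is handed in; nothing more can be done
None
```

The tall canister is lying flat on the rack, mouth towards the robot and foot just past the back edge, and I handed the job in at about 17 s of the 43 s allowed. No verdict comes back, so this rests on my own measurements.

**What I did:**
- I put the open fingers loosely either side of the canister's far wall, without gripping, and slid the canister up to the rack.
- I tipped it over the back edge with the outer finger. Past the balance point the inner finger held it back and eased it down. Measured forces stayed at about 7 N or less.
- During tipping the foot slid back to roughly 46–50 mm beyond the edge. I pushed it about 25 mm back towards the robot with the closed fingertips on its base.

**Last checks:**
- **Position:** the foot is about 20 mm beyond the back edge, and the rim is about 150 mm onto the rack.
- **Angle:** the axis is square to the back edge within about 1°. The scene view gives 169.5 mm for the canister's 170 mm length, which fits it lying level.
- **At rest:** nothing moved between the last two pictures, and the arm was parked clear.
- **Bystanders:** cakes, short canister, jar, bowl and brush matched the first pictures in the top view.

**Disagreements:**
- The top view gave a length of 182 mm, probably because the outline ran onto a rack bar.
- An earlier check showed the jar and cakes as changed, which was the arm and its shadow in the way. It cleared in the top view once the arm moved. About 18% of pixels around cake_left still differed in the scene view, but its centre matched within 0.3 pixel.
- I had used up the 12 viewable pictures, so these final checks were numerical only.

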